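# Inspect a screwdriver tip under the bench magnifier

## Task

First swing the bench magnifier by its orange knob until its lens stands centred over the green mat, and let go of it. Then draw the red-handled screwdriver up out of the wooden tool block, lean it over to about 45 degrees with the blade pointing down, and hold its tip up under the middle of the lens, about half-way between mat and lens and touching neither; the job finishes with the gripper still holding the screwdriver there. Leave the tape measure and the sanding block where they are.

Things in the scene. Friction and masses are not known exactly. Their poses are not given: they have to be found in the camera images.
- lens_arm (a joint): swing angle of the magnifier's arm about its upright post, rad: grows anticlockwise seen from above; at 0 the arm points along the magnifier foot's +y axis. Stiff: about 0.3 N m of friction (some 3 N at the knob) moves it and it stays where it is left; limits -0.6 and 1.3, starts between 0.6 and 1.0
- magnifier_post (a point): centre of the underside of the bench magnifier's fixed dark round foot (116 mm diameter); the swing axis rises vertically from here, post 16 mm thick, top about 270 mm above the bench. Axes are the foot's: z up, +y is the arm's direction at joint value 0
- lens_centre (a point): centre of the round lens (white rim 124 mm over all and 14 mm thick, clear glass 4 mm), 210 mm from the swing axis and 240 mm above the bench, carried level by the arm; moves with the arm
- swing_knob (a point): middle of the upright orange knob on the arm, the part to pinch from above: a round peg of 14 mm diameter, 30 mm tall graspable part reaching 16 mm above this point (the arm's block, 22 mm square, begins 22 mm below it); 100 mm from the swing axis, 270 mm above the bench; moves with the arm
- mat: square green inspection mat with yellow lines, 150 x 150 x 3 mm, fixed flat on the bench; origin at the centre of its underside. Its centre lies within 25 mm of the lens's swing circle
- magnifier: the whole bench magnifier; its origin and axes are those of point magnifier_post. Between it and the tool block the mitre saw stands in the middle of the bench, with a tall head at the back: carry the hand across in front of the saw, within about 0.45 m of the robot base axis
- tool_block: fixed wooden tool block 60 x 120 x 100 mm (x, y, z), origin at the centre of its underside; three upright holes of 11 mm diameter and 95 mm depth in a row along y, 42 mm apart. The screwdriver stands in the middle one, blade down, the other two are empty
- screwdriver: red-handled screwdriver, 204 mm long, about 0.09 kg, upright in the block. Long axis = its y axis: +y to the handle end, -y to the tip, origin at mid-length but 13 mm off the axis (axis lies at z = +13 mm). Handle 30 x 26 mm thick, y = +10 to +102 mm; collar 16 mm; blade 6.4 mm round. In the block the handle reaches from about 120 to 210 mm above the bench
- handle_middle (a point): middle of the screwdriver's handle on its long axis, 46 mm from the handle's end and 158 mm from the tip; axes as the screwdriver's
- blade_tip (a point): tip of the screwdriver's blade, on its long axis; axes as the screwdriver's
- tape_measure: yellow tape measure 68 x 85 x 31 mm, bystander near the front edge of the bench, left of the saw's front handle; origin at the centre of its underside
- sanding_block: sanding block 63 x 100 x 29 mm, bystander near the front edge of the bench, right of the saw's front handle; origin at the centre of its underside

How it is judged:
By the outcome, as a careful person would: the job done as asked, in the order asked, and still so for the second after the job is handed in, while the arm keeps its last pose, push and grip.
It also fails if it takes over 59 s, if anything falls off the work surface, if the arm or the gripper's body presses on something with over 40 N, if the wrist force passes 120 N, or if a joint passes its speed limit or range.

## Robot

A 6-joint arm with a two-finger parallel gripper is mounted at the origin on a cart in front of the work surface, level with it; the furniture and walls round the work are solid. World frame = base frame: x ahead of the robot, y to its left, z up, the work surface at z = 0. Lengths are in m, angles in degrees, forces in N, time in s.
With the tool pointing down it reaches from about 0.3 to 0.875 m from the base axis. Payload 6.4 kg.
Tool frame: the origin (TCP) lies between the finger pads; the fingertips stand r.tip_reach ahead of it and the grasp point (between the pads) lies 5 mm behind it (r.tip_reach is the distance from the TCP to the fingertips, in m); z points along the fingers, y is the line along which they close (so a half turn about z gives the same grasp; the last joint's range is limited). The gripper opens to 85 mm and grips with 20 to 120 N. Pads are 22 mm wide; open, the fingers measure 114 mm over their backs; the gripper's body (76 mm by 85 mm) begins 54 mm behind the grasp point. The pads swing forward as they close: fully open they stand 13 mm farther back than shut.
Start: joints at [-11.82, 10.359, 92.074, -0, 77.567, -11.82], TCP at [0.575, 0, 0.245] pointing down, gripper open.
Joint ranges: [-171.53, 171.53], [-51.25, 118.39], [17.06, 147.69], [-65.23, 245.23], [0, 150.52], [-178.68, 178.68]. Speed limits (degrees/s): [147.25, 147.25, 172.46, 180, 180, 180].

## Interface

Orientations are given as [roll, pitch, yaw] about the fixed x, y, z axes, in that order (R = Rz(yaw) Ry(pitch) Rx(roll)).
In Python, from bench import sensors, get_image, ticket, r gives the robot as it stands. The module is installed in compiled form; this text tells all that it offers.
- The arm moves only by the tool step_arm, never from a script. Its arguments are lists of equal length, an entry for each row: "translation": the shift along the world's x, y, z in mm, a list of three; "spin": the turn about the world's z in degrees; "claw": the opening, from 0 (shut) to 1 (fully open). In form: {"translation": [[tx, ty, tz], ...], "spin": [spin, ...], "claw": [claw, ...]}. A call has 1 to 12 rows; each row shifts and turns the commanded pose from where the row before left it; what a row does not reach is not made up. A row lasts 1/12 s, in which the tool goes at most 41.7 mm and 7.16 degrees, less where a joint would pass 70% of its speed; a pose out of reach is approached as far as the arm can. A call is refused whole if a number of a shift passes 41.7 or a number of a turn 7.16, either way. A call with a gripper value outside its range is refused whole. The fingers move at their own pace and stop on an object; the grip force is fixed at half the most. Time passes only in rows, so rows that do not move let the fingers close. It gives the time, the measured TCP pose, the force, the opening and the grip force at its end, in the units of the state.
- sensors.sense(): the state, without advancing time (a new reading comes with each control period).
- get_image(name): name is "scene" or "side" or "wrist"; returns a dict with "pixels" (384x512x3 uint8, red, green, blue), "range_z" (384x512 float32, m along the optical axis (not along the pixel's ray), 0 where there is no reading), "mtx" (3x3 intrinsics, pixels), "xyz" and "attitude" of the camera in the world; the wrist camera has in their place "hand_eye" (4x4, takes a point from camera to tool coordinates, whose origin is the TCP and whose axes are the flange's). Camera axes: x right, y down, z forward; pixel columns grow to the right and rows downward; lengths in m; the calibration is good to about 2 mm. A picture is of the moment at which its call begins: read the wrist's pose just before it.
- ticket.close_job(): hands the job in; it is judged then, once.
The state is a dict: "time": time; "joints": joint angles; "qd": joint speeds; "tau": joint torques, N m; "eef_pos": TCP position; "orientation": TCP orientation; "wrist_force": force on the tool from outside, world axes, zero at the start; "moment": the same for the moment, N m; "opening": opening from 0.0 (shut) to 1.0 (fully open); "grip_force": force on a finger pad.
Only numpy, scipy, OpenCV 4.12 (cv2) and the standard library are available. Lean on these libraries where they do the work, as an engineer would, in place of code of your own. Each camera call takes 0.05 s, during which the arm holds its last target. There are 200 camera calls.

## Working session

There is one attempt and no reset: what is moved stays moved. The work goes in short steps, Python scripts to look and compute and a tool call to move; the robot and the scene stay as the last step left them, time stands still between calls to the robot, and variables do not carry over. Pictures are saved under pics/ and viewed, at most 10 in all, crops included, and the job is handed in when it is done.

Besides the shell and the picture viewer there is one more tool, called as name([rows], argument=value, ...), one row to a line, values as JSON. step_arm: Moves the arm, as the interface text tells. Its arguments: {"type":"object","properties":{"translation":{"type":"array","items":{"type":"array","items":{"type":"number"}}},"spin":{"type":"array","items":{"type":"number"}},"claw":{"type":"array","items":{"type":"number"}}},"required":["translation","spin","claw"]}

```bash
mkdir -p pics
cat > h.py <<'E'
import numpy as np, cv2
from scipy.spatial.transform import Rotation as R
from bench import sensors,get_image,ticket,r
def rot(a):
    a=np.array(a,float)
    if a.shape==(3,3): return a
    return R.from_euler('xyz',a,degrees=True).as_matrix()
def cap(n):
    s=sensors.sense(); im=get_image(n)
    if n=='wrist':
        H=np.array(im['hand_eye']); Rt=rot(s['orientation']); im['R']=Rt@H[:3,:3]; im['t']=Rt@H[:3,3]+np.array(s['eef_pos'])
    else: im['R']=rot(im['attitude']); im['t']=np.array(im['xyz'])
    return im
def cloud(im):
    z=im['range_z'].astype(float); K=np.array(im['mtx']); v,u=np.mgrid[:z.shape[0],:z.shape[1]]
    p=np.stack([(u-K[0,2])/K[0,0]*z,(v-K[1,2])/K[1,1]*z,z],-1)
    P=p@im['R'].T+im['t']; P[z==0]=np.nan; return P
def save(im,f,s=1):
    cv2.imwrite('pics/'+f,cv2.resize(im['pixels'][...,::-1],None,fx=s,fy=s))
E
python3 - <<'E'
from h import *
ims=[cap(n) for n in('scene','side','wrist')]
for n,i in zip('abc',ims): print(n,i.get('attitude'),i['t'],i['R'][:,2])
cv2.imwrite('pics/scene0.png',cv2.resize(ims[0]['pixels'][...,::-1],(784,588)))
cv2.imwrite('pics/side0.png',cv2.resize(ims[1]['pixels'][...,::-1],(784,588)))
print(sensors.sense(),r.tip_reach)
E
```

```text
a [-140.83343773   -0.88879862  -43.51235905] [ 0.07784934 -0.47492415  0.92940142] [ 0.44356964  0.44975553 -0.77521993]
b [-111.26555434   -0.49112497  -10.57133097] [ 0.32282758 -1.13296647  0.6150519 ] [ 0.17402373  0.91552205 -0.36267772]
c None [0.57532737 0.07107641 0.37351634] [-0.00188595 -0.28357717 -0.95894756]
{'time': 0.15, 'joints': array([-1.18198363e+01,  1.03917324e+01,  9.21200920e+01, -3.20895955e-04,
        7.75678617e+01, -1.18201013e+01]), 'qd': array([-0.01841335, -0.24040322, -0.20275479, -0.1166535 ,  0.04682825,
       -0.03360919]), 'tau': array([ 1.94259010e-03, -4.45260644e+01, -3.51692533e+01, -1.26067753e-04,
        5.82284134e-03,  2.14055274e-05]), 'eef_pos': array([5.74580633e-01, 1.06403573e-04, 2.44581393e-01]), 'orientation': array([-1.79921939e+02, -1.60162372e-02,  9.00003234e+01]), 'wrist_force': array([-0.05756442,  0.19291735, -0.16294091]), 'moment': array([ 0.03198343, -0.0260641 , -0.03972367]), 'grip_force': 0.0, 'opening': 1.001820998809092} 0.014
```

View pics/scene0.png

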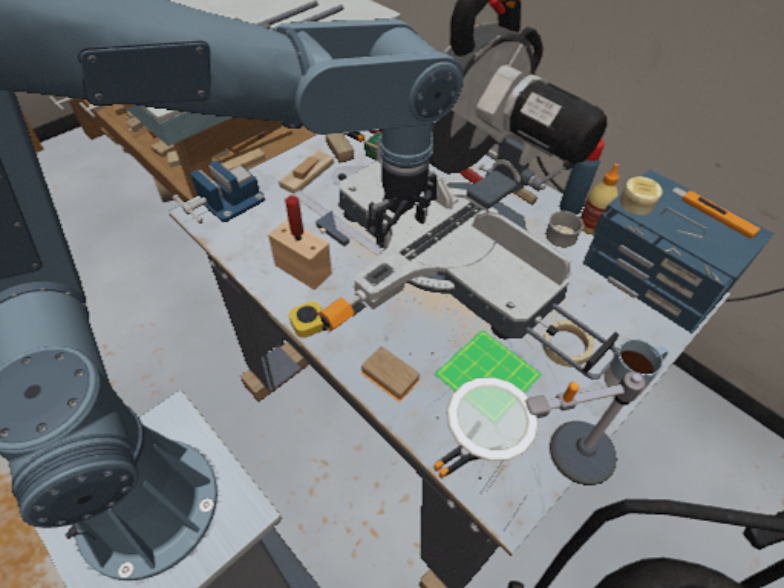

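View pics/side0.png

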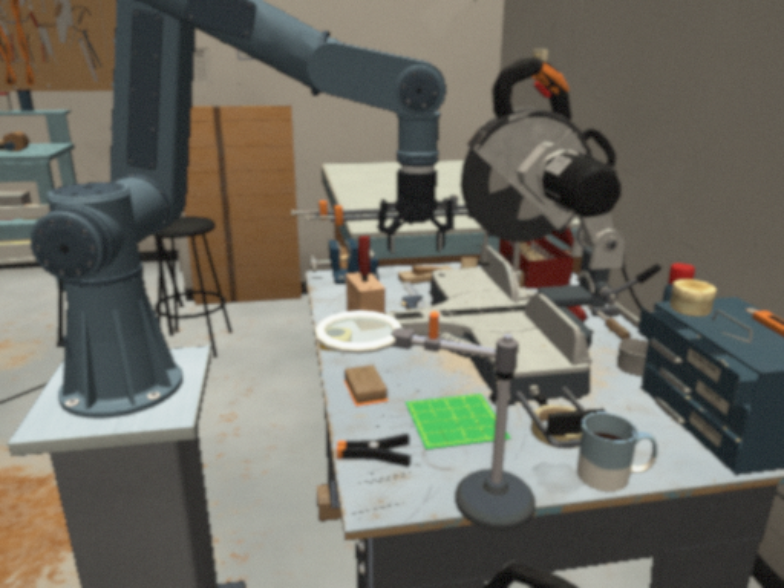

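The scene picture (784 px wide) shows the screwdriver handle at (293,215) in its block at (300,255), the mat at (490,370), the lens at (492,418), the knob at (570,393) and the magnifier foot at (583,452). The side picture shows the mat at (457,420), the knob at (434,325) and the post at (503,420).

```bash
cat > meas.py <<'E'
from h import *
def meas(names=('scene','side')):
  for n in names:
    im=cap(n); P=cloud(im); hsv=cv2.cvtColor(im['pixels'],cv2.COLOR_RGB2HSV); h,s,v=[hsv[...,i].astype(int) for i in range(3)]
    X,Y,Z=P[...,0],P[...,1],P[...,2]
    def rep(nm,m):
        p=P[m&np.isfinite(Z)]
        if len(p)<4: print(n,nm,len(p)); return None
        print(n,nm,len(p),'med',np.median(p,0).round(4),'lo',np.percentile(p,2,0).round(4),'hi',np.percentile(p,98,0).round(4)); return p
    g=rep('mat',(h>45)&(h<75)&(s>150)&(v>100)&(Z<.02)&(X>.2)&(X<.9)&(Y<0))
    if g is not None:
        b=cv2.minAreaRect((g[:,:2]*1000).astype(np.float32)); print('  rect',b)
    k=rep('knob',(h>4)&(h<18)&(s>170)&(v>120)&(Z>.24)&(Z<.3)&(X<.9)&(Y<-.1))
    l=rep('rim',(s<40)&(v>190)&(Z>.225)&(Z<.26)&(Y<-.1)&(X<.9))
    if l is not None:
        q=l[l[:,2]>.241]; 
        if len(q)>20:
            c=cv2.minEnclosingCircle((q[:,:2]*1000).astype(np.float32)); A=np.c_[q[:,:2],np.ones(len(q))]; w=np.linalg.lstsq(A,(q[:,:2]**2).sum(1),rcond=None)[0]; print('  circ',c,'fit',w[:2]/2)
    d=rep('red',((h<6)|(h>174))&(s>150)&(v>50)&(Z>.1)&(Z<.24)&(Y>0)&(X<.9))
    w=rep('blocktop',(Z>.096)&(Z<.106)&(Y>.05)&(X<.7)&(X>.2)&(h<20)&(s>50))
    if w is not None: print('  rect',cv2.minAreaRect((w[:,:2]*1000).astype(np.float32)))
    f=rep('foot',(v<110)&(s<120)&(Z>.005)&(Z<.03)&(Y<-.3)&(X<.8)&(X>.3))
    rep('postTop',(Z>.25)&(Z<.285)&(Y<-.3)&(X<.8)&(X>.3)&(s<100))
    if f is not None: print('  circ',cv2.minEnclosingCircle((f[:,:2]*1000).astype(np.float32)))
if __name__=='__main__': meas()
E
python3 meas.py
```

```text
scene mat 785 med [ 0.625  -0.2008  0.0031] lo [ 5.388e-01 -2.842e-01 -4.000e-04] hi [ 0.6675 -0.1523  0.0067]
  rect ((602.8025512695312, -222.87265014648438), (148.26902770996094, 146.5799560546875), 1.4095631837844849)
scene knob 44 med [ 0.5099 -0.3932  0.2776] lo [ 0.508  -0.3966  0.2531] hi [ 0.5152 -0.3862  0.2864]
scene rim 1786 med [ 0.4088 -0.3458  0.2433] lo [ 0.363  -0.3913  0.2399] hi [ 0.4727 -0.2813  0.2483]
  circ ((475.7669677734375, -370.213623046875), 126.0957260131836) fit [ 0.42054278 -0.33544916]
scene red 184 med [0.4998 0.2295 0.1773] lo [0.4927 0.2233 0.1257] hi [0.511  0.2456 0.2109]
scene blocktop 427 med [0.5011 0.2282 0.0999] lo [0.4718 0.1772 0.0963] hi [0.5384 0.2968 0.1031]
  rect ((498.8216247558594, 361.0093994140625), (69.78276062011719, 373.4029846191406), 3.3806135654449463)
scene foot 1507 med [ 0.5902 -0.4473  0.0219] lo [ 0.4184 -0.7039  0.0053] hi [ 0.7516 -0.3053  0.028 ]
scene postTop 271 med [ 0.5892 -0.4327  0.2578] lo [ 0.4636 -0.4543  0.2501] hi [ 0.6113 -0.3577  0.2693]
  circ ((585.669921875, -505.43670654296875), 278.27459716796875)
s
[... 384 characters left out ...]
hi [ 0.56   -0.285   0.2484]
  circ ((477.2404479980469, -369.74029541015625), 125.63211059570312) fit [ 0.45785962 -0.35916708]
side red 123 med [0.5039 0.2271 0.1684] lo [0.4968 0.2194 0.1263] hi [0.5146 0.2371 0.2087]
side blocktop 231 med [0.4989 0.2345 0.1004] lo [0.2217 0.1772 0.0961] hi [0.5413 2.4471 0.1055]
  rect ((371.5154113769531, 1335.287353515625), (223.60166931152344, 2339.026611328125), 3.106590509414673)
side foot 1773 med [ 0.5843 -0.4578  0.0217] lo [ 0.4102 -0.5888  0.0057] hi [ 0.7278 -0.3053  0.0279]
side postTop 231 med [ 0.5945 -0.4442  0.2572] lo [ 0.4676 -0.4568  0.2502] hi [ 0.6143 -0.3594  0.2781]
  circ ((584.85498046875, -405.8189697265625), 213.28036499023438)
```

```bash
cat > m2.py <<'E'
from h import *
from scipy.optimize import least_squares
def circ(p,rad,c0):
    f=least_squares(lambda c:np.hypot(*(p[:,:2]-c).T)-rad,c0,loss='soft_l1',f_scale=.002); return f.x,np.abs(f.fun).mean()
for n in('scene','side'):
    im=cap(n); P=cloud(im); hsv=cv2.cvtColor(im['pixels'],cv2.COLOR_RGB2HSV); s,v=hsv[...,1].astype(int),hsv[...,2].astype(int)
    X,Y,Z=np.moveaxis(P,-1,0)
    near=lambda x,y,d:np.hypot(X-x,Y-y)<d
    p=P[near(.42,-.336,.075)&(Z>.243)&(Z<.255)&(s<40)&(v>190)]
    print(n,'rim',len(p),circ(p,.056,[.42,-.336]), (p[:,:2].min(0)+p[:,:2].max(0))/2, np.ptp(p[:,:2],axis=0))
    p=P[near(.595,-.45,.03)&(Z>.06)&(Z<.2)]
    cd=im['t'][:2]; m=np.median(p[:,:2],0); d=(m-cd)/np.linalg.norm(m-cd)
    print(' shaft',len(p),m, 'axis~',circ(p,.008,m+d*.006))
    p=P[near(.595,-.45,.08)&(Z>.006)&(Z<.03)]
    print(' foot',len(p),(p[:,:2].min(0)+p[:,:2].max(0))/2,np.ptp(p[:,:2],axis=0),np.median(p[:,2]))
    p=P[near(.5,.235,.09)&(Z>.096)&(Z<.104)]
    print(' block',len(p),cv2.minAreaRect((p[:,:2]*1000).astype(np.float32)))
    h=hsv[...,0]; p=P[near(.5,.235,.05)&(Z>.125)&(Z<.2)&((h<6)|(h>174))&(s>150)]
    print(' handle',circ(p,.014,np.median(p[:,:2],0)+.01*(np.array([.5,.235])-cd)/np.linalg.norm(np.array([.5,.235])-cd)))
E
python3 m2.py
```

```text
scene rim 963 (array([ 0.41956654, -0.33566436]), np.float64(0.006593623419437854)) [ 0.41844437 -0.33576559] [0.11897222 0.12006082]
 shaft 223 [ 0.59562928 -0.44200407] axis~ (array([ 0.60227237, -0.4415654 ]), np.float64(0.0005370184000642146))
 foot 1227 [ 0.59797841 -0.44144102] [0.10993635 0.11531682] 0.022843796633688407
 block 430 ((507.2786560058594, 237.79734802246094), (63.12694549560547, 122.50873565673828), 10.44016170501709)
 handle (array([0.50741903, 0.23883151]), np.float64(0.0010807938843261657))
side rim 584 (array([ 0.41989783, -0.33954735]), np.float64(0.008135065945498806)) [ 0.42124459 -0.33661124] [0.12043538 0.12046236]
 shaft 438 [ 0.59992468 -0.44753086] axis~ (array([ 0.60291853, -0.441132  ]), np.float64(0.0007766360331285227))
 foot 1419 [ 0.60184319 -0.44723622] [0.11362006 0.10830906] 0.02314029301364029
 block 191 ((508.1611328125, 238.26271057128906), (60.26042938232422, 128.21444702148438), 9.439825057983398)
 handle (array([0.50976565, 0.23862714]), np.float64(0.002044468568485377))
```

step_arm([
  [-31, 0, 22],
  [-31, 0, 22],
  [-31, 0, 22],
  [-31, 0, 22],
  [-31, 0, 22],
  [-4, -36, 0],
  [-4, -36, 0],
  [-4, -36, 0],
  [-4, -36, 0],
  [-4, -36, 0],
  [0, 0, 0],
  [0, 0, 0],
], spin=[6, 6, 6, 6, 6, 6, 6, 6, 6, 6, 0, 0], claw=[1, 1, 1, 1, 1, 1, 1, 1, 1, 1, 1, 1])

```text
time: 1.35
eef_pos: [0.4002, -0.1772, 0.3551]
orientation: [180.0, -0.0, 149.0]
wrist_force: [0.0, 0.6, -0.1]
opening: 0.999
grip_force: 0.0
```

step_arm([
  [16.5, -30.5, 0],
  [16.5, -30.5, 0],
  [16.5, -30.5, 0],
  [16.5, -30.5, 0],
  [16.5, -30.5, 0],
  [16.5, -30.5, 0],
  [16.5, -30.5, 0],
  [0, 0, 0],
  [0, 0, 0],
  [0, 0, 0],
], spin=[0, 0, 0, 0, 0, 0, 0, 0, 0, 0], claw=[0.6, 0.6, 0.6, 0.6, 0.6, 0.6, 0.6, 0.6, 0.6, 0.6])

```text
time: 2.18
eef_pos: [0.5167, -0.3876, 0.3548]
orientation: [180.0, -0.1, 149.3]
wrist_force: [-0.1, 0.7, 1.0]
opening: 0.598
grip_force: 0.0
```

Run:
```python
from h import *
im=cap('wrist'); save(im,'w1.png')
P=cloud(im); hsv=cv2.cvtColor(im['pixels'],cv2.COLOR_RGB2HSV); h,s=hsv[...,0],hsv[...,1]
m=(h>4)&(h<18)&(s>150)&(P[...,2]>.25)&(P[...,2]<.3)
p=P[m];print(len(p),np.median(p,0),p.min(0),p.max(0)); t=p[p[:,2]>.284]; print(t.mean(0),(t.min(0)+t.max(0))/2,len(t))
```

```text
173 [ 0.51108727 -0.39043905  0.28387432] [ 0.50854397 -0.39859229  0.25543627] [ 0.52123025 -0.38530716  0.28778724]
[ 0.51404009 -0.39089378  0.28522496] [ 0.51509337 -0.39195936  0.28591147] 85
```

View pics/w1.png

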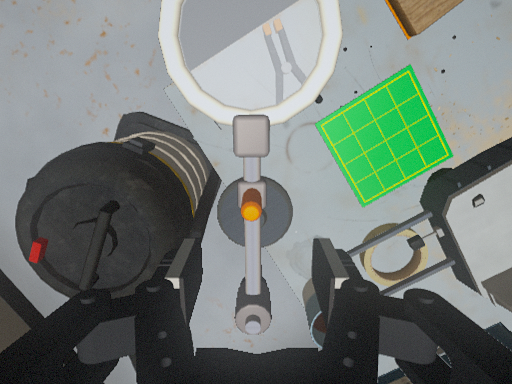

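The wrist picture shows the knob at (251,210) centred between the open fingers, with the lens rim at the top (250,40) and the mat at (383,135).

step_arm([
  [-2, -3.5, 0],
  [0, 0, -22],
  [0, 0, -22],
  [0, 0, -22],
  [0, 0, -19],
  [0, 0, 0],
  [0, 0, 0],
  [0, 0, 0],
  [0, 0, 0],
  [0, 0, 0],
  [0, 0, 0],
], spin=[0, 0, 0, 0, 0, 0, 0, 0, 0, 0, 0], claw=[0.6, 0.6, 0.6, 0.6, 0.6, 0.6, 0.1, 0, 0, 0, 0])

```text
time: 3.15
eef_pos: [0.5149, -0.393, 0.2731]
orientation: [-180.0, 0.2, 149.3]
wrist_force: [-1.3, 2.9, 7.0]
opening: 0.141
grip_force: 58.7
```

step_arm([
  [5.7, 8.8, 0],
  [6.6, 8.1, 0],
  [7.4, 7.4, 0],
  [8.1, 6.6, 0],
  [8.8, 5.7, 0],
  [9.3, 4.75, 0],
  [9.8, 3.75, 0],
  [10.1, 2.7, 0],
  [10.35, 1.65, 0],
  [10.45, 0.55, 0],
  [0, 0, 0],
  [0, 0, 0],
], spin=[-6, -6, -6, -6, -6, -6, -6, -6, -6, -6, 0, 0], claw=[0, 0, 0, 0, 0, 0, 0, 0, 0, 0, 0, 0])

```text
time: 4.15
eef_pos: [0.6025, -0.3426, 0.2731]
orientation: [179.8, 0.1, 89.3]
wrist_force: [1.6, 2.4, 5.7]
opening: 0.14
grip_force: 59.6
```

```bash
cat > m3.py <<'E'
from h import *
for n in('scene','side','wrist'):
    im=cap(n); P=cloud(im); hsv=cv2.cvtColor(im['pixels'],cv2.COLOR_RGB2HSV); h,s,v=[hsv[...,i].astype(int) for i in range(3)]
    X,Y,Z=np.moveaxis(P,-1,0)
    p=P[(np.hypot(X-.6,Y+.232)<.085)&(Z>.243)&(Z<.255)&(s<40)&(v>150)]
    if len(p)>10: print(n,'rim',len(p),(p[:,:2].min(0)+p[:,:2].max(0))/2,np.ptp(p[:,:2],axis=0))
    p=P[(h>45)&(h<75)&(s>130)&(v>80)&(Z<.02)&(X>.4)&(X<.8)&(Y<0)]
    if len(p)>10: print(n,'mat',len(p),cv2.minAreaRect((p[:,:2]*1000).astype(np.float32)))
    p=P[(h>4)&(h<18)&(s>150)&(Z>.25)&(Z<.3)&(Y<-.2)&(X<.8)]
    if len(p)>10: print(n,'knob',len(p),np.median(p,0))
E
python3 m3.py
```

```text
scene rim 819 [ 0.60285315 -0.24428245] [0.12050166 0.14494297]
scene mat 1660 ((601.7277221679688, -223.5445098876953), (149.72874450683594, 147.19544982910156), 2.261939287185669)
side rim 293 [ 0.6029607  -0.23321611] [0.11721415 0.11761375]
side mat 1360 ((604.1356811523438, -225.11195373535156), (141.1183319091797, 137.9176788330078), 2.084993839263916)
side knob 59 [ 0.60379867 -0.34724538  0.27319328]
wrist rim 13577 [ 0.60410587 -0.27477292] [0.12196861 0.08443263]
wrist knob 1093 [ 0.60296231 -0.33689385  0.27689907]
```

step_arm([
  [0, 0, 0],
  [0, 0, 0],
  [0, 0, 0],
  [0, 0, 0],
  [0, 0, 20],
  [0, 0, 32],
  [0, 0, 35],
  [-25, 20, 0],
  [-36, 14, 0],
  [-36, 14, 0],
  [-36, 14, 0],
  [-36, 14, 0],
], spin=[0, 0, 0, 0, 0, 0, 0, 0, 7, 7, 7, 7], claw=[0.5, 0.6, 0.6, 0.6, 0.6, 0.6, 0.6, 0.6, 0.6, 0.6, 0.6, 0.6])

```text
time: 5.3
eef_pos: [0.4301, -0.2658, 0.3569]
orientation: [-180.0, -0.0, 117.6]
wrist_force: [-0.7, -0.5, 1.2]
opening: 0.6
grip_force: 0.0
```

step_arm([
  [-30, 28, 0],
  [-3, 40, 0],
  [0, 41, 0],
  [0, 41, 0],
  [0, 41, 0],
  [0, 41, 0],
  [0, 41, 0],
  [0, 41, 0],
  [0, 41, 0],
  [0, 41, 0],
  [0, 41, 0],
  [0, 0, 0],
], spin=[7, 7, 7, 7, 7, 7, 7, 7, 7, 7, 0, 0], claw=[0.9, 0.9, 0.9, 0.9, 0.9, 0.9, 0.9, 0.9, 0.9, 0.9, 0.9, 0.9])

```text
time: 6.3
eef_pos: [0.3973, 0.1767, 0.3575]
orientation: [179.8, 0.0, -172.2]
wrist_force: [-0.3, 0.2, -0.3]
opening: 0.9
grip_force: 0.0
```

```bash
python3 m3.py
python3 - <<'E'
from h import *
im=cap('wrist'); save(im,'w2.png'); print(sensors.sense()['joints'],sensors.sense()['eef_pos'])
E
```

```text
scene rim 760 [ 0.6040588  -0.24431195] [0.12087714 0.14485752]
scene mat 1746 ((602.8442993164062, -223.6787109375), (148.45614624023438, 148.19418334960938), 1.6963690519332886)
scene knob 64 [ 0.59733088 -0.34265968  0.27213805]
side rim 416 [ 0.60436692 -0.24402688] [0.12026229 0.14405697]
side mat 1362 ((605.3679809570312, -224.21470642089844), (141.77670288085938, 141.07749938964844), 1.281144380569458)
side knob 53 [ 0.60090526 -0.34648534  0.2682592 ]
wrist mat 3167 ((603.0244140625, -185.80758666992188), (151.8638153076172, 75.43993377685547), 0.5694801807403564)
[ 7.30921431e+00 -1.29798645e+01  1.02181978e+02 -3.52365136e-02
  9.08138846e+01 -8.99412353e+01] [0.39877933 0.16972605 0.3571765 ]
```

View pics/w2.png

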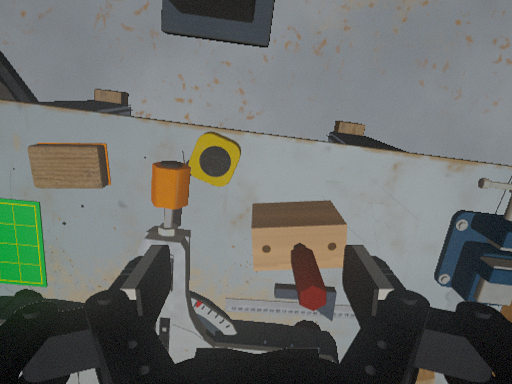

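The wrist picture shows the block at (300,240), the screwdriver handle's end at (313,298), the tape at (215,160) and the sanding block at (70,165).

Run:
```python
from h import *
im=cap('wrist');P=cloud(im); hsv=cv2.cvtColor(im['pixels'],cv2.COLOR_RGB2HSV); h,s=hsv[...,0],hsv[...,1]
X,Y,Z=np.moveaxis(P,-1,0); n=np.hypot(X-.508,Y-.238)<.09
red=n&((h<6)|(h>174))&(s>130)&(Z>.12)
t=P[red&(Z>.2)]; print('end',len(t),(t.min(0)+t.max(0))/2,np.ptp(t,axis=0),cv2.minAreaRect((t[:,:2]*1000).astype(np.float32)),t[:,2].max())
m=P[red&(Z>.14)&(Z<.19)]; print('handle',m.min(0),m.max(0))
b=P[n&(Z>.096)&(Z<.104)&~red]; print('block',len(b),cv2.minAreaRect((b[:,:2]*1000).astype(np.float32)))
s=sensors.sense(); print(s['eef_pos'],s['orientation'])
```

```text
end 573 [0.50599281 0.23697581 0.20596718] [0.02654485 0.02671062 0.01191543] ((506.0091857910156, 236.80075073242188), (26.801044464111328, 25.331628799438477), 7.642754554748535) 0.21192489232701428
handle [0.49190761 0.22378267 0.14492347] [0.50313967 0.24874337 0.18992093]
block 3449 ((507.4764709472656, 237.38070678710938), (61.187416076660156, 120.05619049072266), 9.828920364379883)
[0.3989909  0.16923361 0.35721872] [-1.79970533e+02 -6.76141857e-03 -1.72830273e+02]
```

step_arm([
  [27, 17, 0],
  [27, 17, 0],
  [27, 17, 0],
  [27, 17, 0],
  [0, 0, 0],
  [0, 0, 0],
  [0, 0, 0],
], spin=[2.6, 0, 0, 0, 0, 0, 0], claw=[0.9, 0.9, 0.9, 0.9, 0.9, 0.9, 0.9])

```text
time: 7.13
eef_pos: [0.507, 0.2366, 0.3569]
orientation: [-180.0, -0.1, -170.3]
wrist_force: [0.4, -0.3, 0.2]
opening: 0.901
grip_force: 0.0
```

step_arm([
  [0, 1, -32],
  [0, 0, -32],
  [0, 0, -32],
  [0, 0, -32],
  [0, 0, -32],
  [0, 0, -31],
  [0, 0, 0],
  [0, 0, 0],
  [0, 0, 0],
  [0, 0, 0],
  [0, 0, 0],
  [0, 0, 0],
], spin=[0, 0, 0, 0, 0, 0, 0, 0, 0, 0, 0, 0], claw=[0.9, 0.9, 0.9, 0.9, 0.9, 0.9, 0.9, 0.5, 0.2, 0, 0, 0])

```text
time: 8.13
eef_pos: [0.5083, 0.2395, 0.169]
orientation: [-180.0, 0.2, -170.1]
wrist_force: [-1.4, -0.1, 6.8]
opening: 0.301
grip_force: 58.4
```

step_arm([
  [0, 0, 10],
  [0, 0, 20],
  [0, 0, 25],
  [0, 0, 25],
  [0, 0, 25],
  [0, 0, 15],
  [0, 0, 0],
  [0, 0, 0],
], spin=[0, 0, 0, 0, 0, 0, 0, 0], claw=[0, 0, 0, 0, 0, 0, 0, 0])

```text
time: 8.8
eef_pos: [0.5071, 0.2396, 0.2876]
orientation: [180.0, 0.1, -170.1]
wrist_force: [-0.7, 0.0, -1.4]
opening: 0.294
grip_force: 59.2
```

step_arm([
  [-14, -2.5, 0],
  [-20, -3.5, 0],
  [-20, -3.5, 0],
  [0, 0, 0],
  [0, 0, -20],
  [0, 0, -20],
  [0, 0, -20],
  [0, 0, 0],
  [0, 0, 0],
], spin=[0, 0, 0, 0, 0, 0, 0, 0, 0], claw=[0, 0, 0, 0, 0, 0, 0, 0, 0])

```text
time: 9.55
eef_pos: [0.4517, 0.2295, 0.2245]
orientation: [-180.0, -0.3, -170.1]
wrist_force: [0.9, 0.4, -0.3]
opening: 0.297
grip_force: 59.2
```

Run:
```python
from h import *
im=cap('side'); c=im['pixels'][130:270,180:360]; cv2.imwrite('pics/s3.png',cv2.resize(c[...,::-1],None,fx=4,fy=4,interpolation=cv2.INTER_CUBIC))
print(sensors.sense()['eef_pos'])
```

```text
[0.45274436 0.22978158 0.22601439]
```

View pics/s3.png

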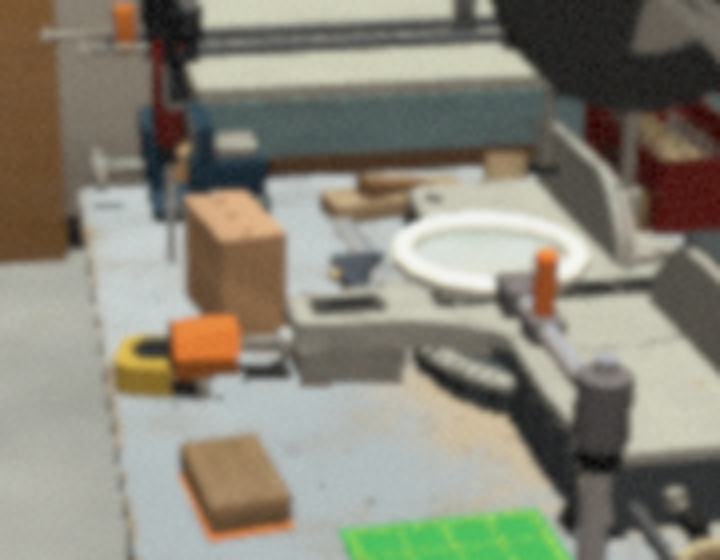

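The side crop shows the blade hanging vertical at (172,215), clear in front of the block's top edge (188,200).

step_arm([
  [10.8, 1.9, 0],
  [10.8, 1.9, 0],
  [5.6, 1, -0.3],
  [5.6, 1, -0.3],
  [5.6, 1, -0.4],
  [5.6, 1, -0.4],
  [0, 0, 0],
], spin=[0, 0, 0, 0, 0, 0, 0], claw=[0, 0, 0, 0, 0, 0, 0])

```text
time: 10.18
eef_pos: [0.4974, 0.2377, 0.2249]
orientation: [180.0, -0.0, -170.1]
wrist_force: [-3.0, -0.1, 2.2]
opening: 0.296
grip_force: 59.8
```

Gentle force, it pivots. Continue.

step_arm([
  [5.5, 0.9, -1.3],
  [5.5, 1, -1.3],
  [5.5, 0.9, -1.4],
  [5.5, 1, -1.4],
  [5.2, 0.9, -2.3],
  [5.2, 0.9, -2.3],
  [5.2, 0.9, -2.3],
  [5.2, 0.9, -2.3],
  [4.7, 0.8, -3.1],
  [4.7, 0.8, -3.1],
  [4.7, 0.8, -3.2],
  [4.7, 0.8, -3.2],
], spin=[0, 0, 0, 0, 0, 0, 0, 0, 0, 0, 0, 0], claw=[0, 0, 0, 0, 0, 0, 0, 0, 0, 0, 0, 0])

```text
time: 11.18
eef_pos: [0.559, 0.2483, 0.1975]
orientation: [-180.0, 0.0, -170.1]
wrist_force: [-2.0, -1.4, 3.3]
opening: 0.302
grip_force: 61.4
```

step_arm([
  [5, 0.9, -4.5],
  [5, 0.9, -4.5],
  [2, 0.3, -1.7],
  [0, 0, 0],
  [0, 0, 0],
], spin=[0, 0, 0, 0, 0], claw=[0, 0, 0, 0, 0])

```text
time: 11.6
eef_pos: [0.57, 0.2501, 0.1862]
orientation: [-180.0, -0.1, -170.1]
wrist_force: [-2.7, -1.0, 0.4]
opening: 0.298
grip_force: 61.3
```

Run:
```python
from h import *
im=cap('side'); c=im['pixels'][110:250,180:360]; cv2.imwrite('pics/s4.png',cv2.resize(c[...,::-1],None,fx=4,fy=4,interpolation=cv2.INTER_CUBIC))
s=sensors.sense();print(s['eef_pos'],s['orientation'])
```

```text
[0.56993231 0.25016565 0.18634476] [-1.79983555e+02 -7.14249106e-02 -1.70121570e+02]
```

View pics/s4.png

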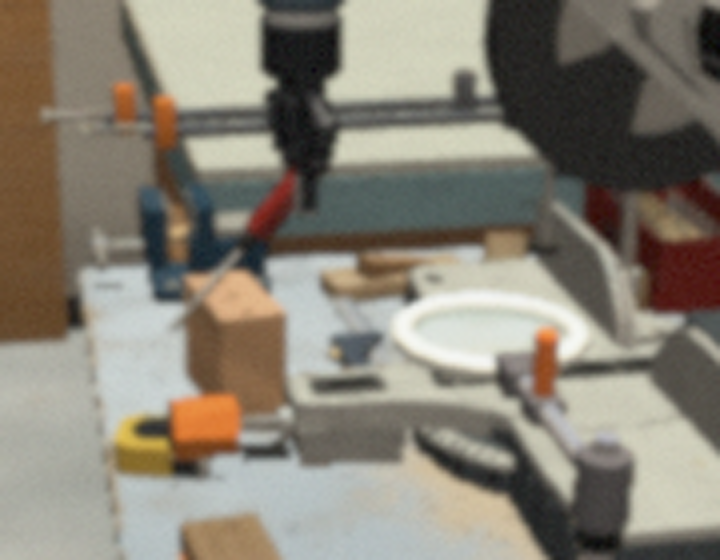

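The side crop shows the screwdriver leaning about 45°, from the red handle at (270,210) to the tip at (178,325), touching the block's top edge.

step_arm([
  [2, 0, 20],
  [0, 0, 36],
  [0, 0, 38],
  [0, 0, 38],
  [0, 0, 38],
  [0, 0, 38],
  [-36, -5, 6],
  [-36, -10, 0],
  [-36, -15, 0],
  [-36, -20, 0],
  [-36, -20, 0],
  [0, -30, 0],
], spin=[0, 0, 0, 0, 0, 0, 0, 0, -5, -6, -6, -6], claw=[0, 0, 0, 0, 0, 0, 0, 0, 0, 0, 0, 0])

```text
time: 12.65
eef_pos: [0.388, 0.1515, 0.4017]
orientation: [179.9, 0.1, 166.8]
wrist_force: [1.4, -0.4, -0.8]
opening: 0.29
grip_force: 61.0
```

step_arm([
  [0, -20, 0],
  [0, -20, 0],
  [0, -20, 0],
  [0, -20, 0],
  [0, -20, 0],
  [0, -20, 0],
  [0, -20, 0],
  [0, -20, 0],
  [0, -20, 0],
  [0, -20, 0],
  [0, -20, 0],
  [0, -20, 0],
], spin=[-7, -7, -7, -7, -7, -7, -7, -7, -7, -7, -7, -7], claw=[0, 0, 0, 0, 0, 0, 0, 0, 0, 0, 0, 0])

```text
time: 13.65
eef_pos: [0.3927, -0.0909, 0.4014]
orientation: [179.8, 0.1, 82.5]
wrist_force: [-0.1, 1.0, -0.7]
opening: 0.293
grip_force: 61.0
```

step_arm([
  [0, -15, 0],
  [0, -15, 0],
  [0, -15, 0],
  [0, -15, 0],
  [0, -15, 0],
  [0, -15, 0],
  [0, -15, 0],
  [0, -15, 0],
  [0, -15, 0],
  [0, -5, 0],
  [0, 0, 0],
  [0, 0, 0],
], spin=[-7, -7, -7, -7, -7, -7, -7, -7, -7, -7, -7, -5], claw=[0, 0, 0, 0, 0, 0, 0, 0, 0, 0, 0, 0])

```text
time: 14.65
eef_pos: [0.3926, -0.2305, 0.4011]
orientation: [179.9, -0.1, 0.5]
wrist_force: [-0.1, -0.4, -0.8]
opening: 0.295
grip_force: 61.0
```

step_arm([
  [-6, 0, -25],
  [-6, 0, -35],
  [0, 0, -35],
  [0, 0, -35],
  [0, 0, -35],
  [0, 0, 0],
  [0, 0, 0],
  [0, 0, 0],
], spin=[0, 0, 0, 0, 0, 0, 0, 0], claw=[0, 0, 0, 0, 0, 0, 0, 0])

```text
time: 15.32
eef_pos: [0.3814, -0.2307, 0.2382]
orientation: [179.8, -0.1, 0.9]
wrist_force: [0.1, -0.6, 0.6]
opening: 0.297
grip_force: 61.0
```

Run:
```python
from h import *
s=sensors.sense();e=s['eef_pos'];print(e,s['orientation'],s['moment'])
for n in('scene','side'):
    im=cap(n);P=cloud(im);hsv=cv2.cvtColor(im['pixels'],cv2.COLOR_RGB2HSV);h,sa=hsv[...,0],hsv[...,1]
    X,Y,Z=np.moveaxis(P,-1,0)
    m=(abs(Y-e[1])<.03)&(X>e[0]-.07)&(X<e[0]+.15)&(Z>.05)&(Z<.3)
    p=P[m&((h<6)|(h>174))&(sa>130)]
    print(n,'red',len(p),p.mean(0),p.min(0),p.max(0)); u,S,V=np.linalg.svd(p-p.mean(0)); print('  dir',V[0],np.degrees(np.arcsin(abs(V[0][2]))))
    q=P[m&(X>e[0]+.06)&(Z<.2)&(abs(Y-e[1])<.015)]
    if len(q): print('  blade',len(q),q.mean(0),'tip',q[np.argsort(q[:,0])[-4:]]); u,S,V=np.linalg.svd(q-q.mean(0)); print('  dir',V[0],np.degrees(np.arcsin(abs(V[0][2]))))
    if n=='side':
        c=im['pixels'][180:330,170:370]; cv2.imwrite('pics/s5.png',cv2.resize(c[...,::-1],None,fx=4,fy=4,interpolation=cv2.INTER_CUBIC))
```

```text
[ 0.38136477 -0.23068912  0.23823852] [ 1.79848396e+02 -1.38886686e-01  8.76041941e-01] [-0.00504087  0.03092908  0.01650345]
scene red 141 [ 0.36844602 -0.23213802  0.26929201] [ 0.35351956 -0.25562878  0.2218712 ] [ 0.42543473 -0.20673114  0.28517988]
  dir [-0.76715553  0.11635582  0.63081987] 39.11063719857721
  blade 12 [ 0.49194494 -0.23102252  0.14114143] tip [[ 0.49946797 -0.23177281  0.1332976 ]
 [ 0.50019769 -0.22781414  0.13254204]
 [ 0.50255782 -0.2328445   0.13103409]
 [ 0.50342172 -0.2288064   0.13003872]]
  dir [-0.67525412  0.01869171  0.73734828] 47.506017045279535
side red 213 [ 0.40205635 -0.24135316  0.23954521] [ 0.3565169  -0.2578186   0.20992412] [ 0.43187536 -0.2286388   0.28315164]
  dir [ 0.73742822  0.00429581 -0.67541185] 42.48614113805694
  blade 82 [ 0.47278453 -0.23228951  0.16149123] tip [[ 0.50219714 -0.23201124  0.1307323 ]
 [ 0.50286353 -0.228503    0.13171012]
 [ 0.50464244 -0.23273082  0.1308905 ]
 [ 0.50472173 -0.23250963  0.12791304]]
  dir [ 0.68355757  0.01952189 -0.72963548] 46.855844028642494
```

View pics/s5.png

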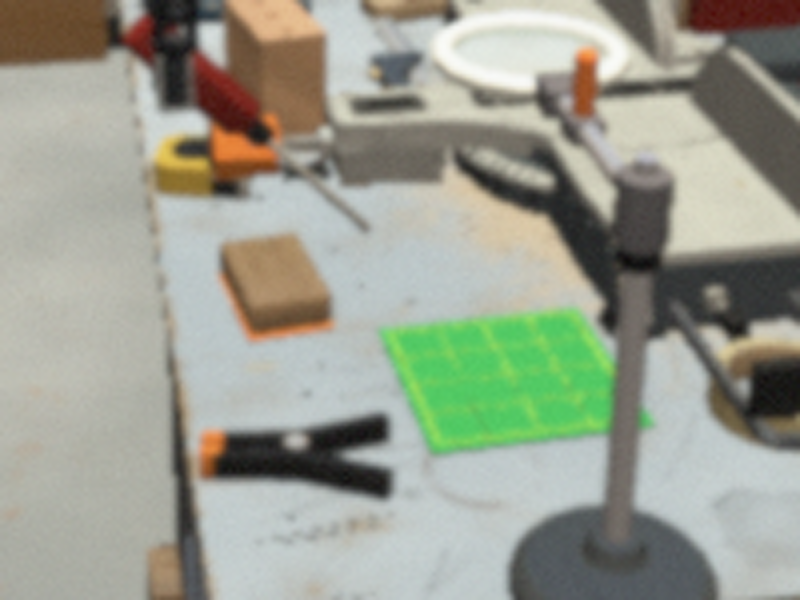

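The side crop shows the screwdriver at about 45° with its tip at (368,228), well in front of the lens (530,50). Tip measured at (0.505, -0.231, 0.127).

step_arm([
  [0, 0, -8],
  [10, 0, 0],
  [14, 0, 0],
  [14, 0, 0],
  [14, 0, 0],
  [14, 0, 0],
  [12, 0, 0],
  [10, 0, 0],
  [10, 0, 0],
  [0, 0, 0],
  [0, 0, 0],
  [0, 0, 0],
], spin=[0, 0, 0, 0, 0, 0, 0, 0, 0, 0, 0, 0], claw=[0, 0, 0, 0, 0, 0, 0, 0, 0, 0, 0, 0])

```text
time: 16.42
eef_pos: [0.4781, -0.2295, 0.2278]
orientation: [-180.0, 0.0, 0.9]
wrist_force: [0.2, 0.5, -0.8]
opening: 0.296
grip_force: 61.0
```

```bash
python3 m3.py
python3 - <<'E'
from h import *
s=sensors.sense();e=s['eef_pos'];print(e,s['wrist_force'])
for n in('side','scene'):
    im=cap(n);P=cloud(im); X,Y,Z=np.moveaxis(P,-1,0)
    q=P[(X>e[0]+.06)&(X<e[0]+.16)&(Z<.19)&(Z>.08)&(abs(Y-e[1])<.015)]
    if len(q)>3: u,S,V=np.linalg.svd(q-q.mean(0)); print(n,len(q),'tip',q[np.argsort(q[:,2])[:3]],np.degrees(np.arcsin(abs(V[0][2]))))
    rim=P[(np.hypot(X-.6035,Y+.2315)<.066)&(Z>.225)&(Z<.255)]; print('rim z',np.percentile(rim[:,2],[5,50,95]) if len(rim) else 0)
    c=im['pixels'][150:330,170:370] if n=='side' else im['pixels'][160:340,230:430]; cv2.imwrite(f'pics/f_{n}.png',cv2.resize(c[...,::-1],None,fx=3.3,fy=3.3,interpolation=cv2.INTER_CUBIC))
E
```

```text
scene rim 572 [ 0.6049414  -0.25492142] [0.11891336 0.12406022]
scene mat 1355 ((602.955810546875, -223.561767578125), (147.6709442138672, 146.7277069091797), 1.3605844974517822)
scene knob 61 [ 0.59746128 -0.34307574  0.27207758]
side rim 451 [ 0.60336034 -0.24393301] [0.11986912 0.14035205]
side mat 1356 ((604.5452270507812, -226.67135620117188), (141.3876953125, 139.587646484375), 1.1435987949371338)
side knob 56 [ 0.60004705 -0.34650443  0.26749428]
wrist rim 16537 [ 0.56081805 -0.23324402] [0.03632378 0.10983483]
wrist mat 359 ((537.4662475585938, -226.43055725097656), (17.003177642822266, 149.1546173095703), 0.23611615598201752)
wrist knob 1270 [ 0.47910025 -0.23026686  0.2622929 ]
[ 0.4779476  -0.22970059  0.22803818] [ 0.53657879  0.40134757 -1.25173756]
side 77 tip [[ 0.59816446 -0.22963785  0.11518129]
 [ 0.60039685 -0.23116573  0.11578538]
 [ 0.5951229  -0.23034589  0.11874536]] 47.31526426408078
rim z [0.2396152  0.2433307  0.24812093]
rim z [0.24021362 0.24280021 0.24868232]
```

View pics/f_side.png

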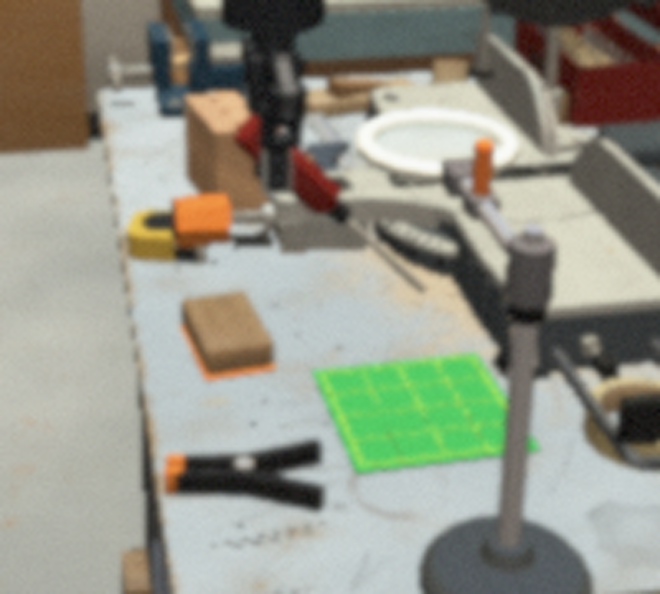

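View pics/f_scene.png

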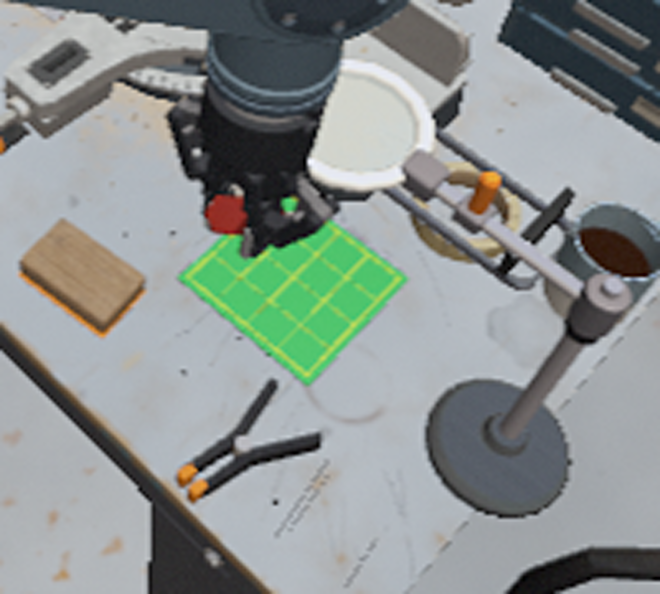

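The side crop shows the tip at (423,288), below the lens and above the mat, with a lean of about 47°. The scene crop shows the hand clear of the lens rim. I'll make one small correction.

step_arm([
  [2, -1.5, 4],
  [0, 0, 0],
  [0, 0, 0],
  [0, 0, 0],
  [0, 0, 0],
  [0, 0, 0],
], spin=[0, 0, 0, 0, 0, 0], claw=[0, 0, 0, 0, 0, 0])

```text
time: 17.17
eef_pos: [0.4803, -0.2311, 0.2319]
orientation: [-180.0, 0.0, 0.9]
wrist_force: [-0.4, -1.2, -0.7]
opening: 0.298
grip_force: 61.0
```

Run:
```python
from h import *
s=sensors.sense();e=s['eef_pos'];print(e,s['wrist_force'],s['grip_force'])
im=cap('side');P=cloud(im); X,Y,Z=np.moveaxis(P,-1,0)
q=P[(X>e[0]+.06)&(X<e[0]+.16)&(Z<.19)&(Z>.08)&(abs(Y-e[1])<.015)]
t=q[np.argsort(q[:,2])[:3]].mean(0); print(t)
if .1<t[2]<.135 and np.hypot(t[0]-.6035,t[1]+.2315)<.012: print(ticket.close_job())
```

```text
[ 0.48029853 -0.23109084  0.23188146] [-0.35653684 -1.2053388  -0.72417194] 60.98156877444126
[ 0.59908204 -0.23179734  0.12109448]
the job is handed in; nothing more can be done
None
```

I swung the lens over the mat and let it go, and handed the job in with the gripper holding the screwdriver at about 47°, its tip at 121 mm (half-way would be about 119 mm) and within about 5 mm of the lens centre; the lens sits about 8 mm off the mat's centre because its swing circle passes no closer.

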